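# Put the spice jars away in the colour-coded caddy

## Task

Tidy the kitchen island: put the three glass spice jars into the spice caddy, each standing in the cup of the same colour as its lid, and keep them upright all the while. Leave the two amber vitamin bottles where they are, although their caps have the same colours, and do not disturb the mug or the pepper mill.

Things in the scene. Friction and masses are not known exactly. Their poses are not given: they have to be found in the camera images.
- jar_red: Filled clear-glass spice jar with brick-red paprika inside and a wide flat red lid as wide as the jar: upright cylinder, 44 mm diameter from bottom to top, 92 mm tall (the lid is the top 20 mm), 0.1 to 0.2 kg, one stiff piece. Stands on the worktop (z = 0) among the other jars and bottles. Origin: centre of its underside, z up.
- jar_green: Filled clear-glass spice jar with dull green herbs inside and a wide flat green lid as wide as the jar: upright cylinder, 44 mm diameter from bottom to top, 92 mm tall (the lid is the top 20 mm), 0.1 to 0.2 kg, one stiff piece. Stands on the worktop (z = 0) among the other jars and bottles. Origin: centre of its underside, z up.
- jar_yellow: Filled clear-glass spice jar with golden turmeric inside and a wide flat yellow lid as wide as the jar: upright cylinder, 44 mm diameter from bottom to top, 92 mm tall (the lid is the top 20 mm), 0.1 to 0.2 kg, one stiff piece. Stands on the worktop (z = 0) among the other jars and bottles. Origin: centre of its underside, z up.
- cup_red: Fixed open square red plastic cup: 66 mm outside, 62 mm inside, 34 mm tall, floor 2 mm thick. The red, green and yellow cups stand in a row, any order, 67 mm apart, in a fixed wooden caddy (216 x 82 mm, end walls 45 mm high) left or right of the jars. Origin: centre of its underside, 8 mm above the worktop (inner floor at 10, rim at 42 mm). x axis: across the row; y: along it.
- cup_green: Fixed open square green plastic cup: 66 mm outside, 62 mm inside, 34 mm tall, floor 2 mm thick. The red, green and yellow cups stand in a row, any order, 67 mm apart, in a fixed wooden caddy (216 x 82 mm, end walls 45 mm high) left or right of the jars. Origin: centre of its underside, 8 mm above the worktop (inner floor at 10, rim at 42 mm). x axis: across the row; y: along it.
- cup_yellow: Fixed open square yellow plastic cup: 66 mm outside, 62 mm inside, 34 mm tall, floor 2 mm thick. The red, green and yellow cups stand in a row, any order, 67 mm apart, in a fixed wooden caddy (216 x 82 mm, end walls 45 mm high) left or right of the jars. Origin: centre of its underside, 8 mm above the worktop (inner floor at 10, rim at 42 mm). x axis: across the row; y: along it.
- vitamin_red: Look-alike, to be left alone: opaque amber vitamin bottle with a white label band and a narrow red cap (30 mm diameter), so from above a red disc in a brown ring. Body 46 mm diameter to 62 mm height, sloping in to the cap, 92 mm tall in all. Stands on the worktop among the jars. Origin: centre of its underside, z up.
- vitamin_green: Look-alike, to be left alone: opaque amber vitamin bottle with a white label band and a narrow green cap (30 mm diameter), so from above a green disc in a brown ring. Body 46 mm diameter to 62 mm height, sloping in to the cap, 92 mm tall in all. Stands on the worktop among the jars. Origin: centre of its underside, z up.
- mug: Bystander: blue mug, 76 mm diameter with a handle to its +y, 85 mm tall, on a fixed pale wooden serving board (160 x 210 x 15 mm) on the other side from the caddy. Origin: centre of its underside, 15 mm above the worktop.
- mill: Bystander: dark wooden pepper mill, 54 mm diameter at its foot, 147 mm tall, upright on the same serving board. Origin: centre of its underside, 15 mm above the worktop.
Things that resemble listed ones, but are neither listed nor needed, are in the scene too. Leave any blue or purple look-alike of the jar_red alone.

How it is judged:
At the end, for the whole second after the job is handed in: Each spice jar stands upright (within 0.12 rad) on the floor of the cup of its lid's colour (jar and cup centres within 15 mm, underside less than 8 mm above the cup's underside), at rest; both vitamin bottles, the mug and the mill are upright and within 30 mm of where they started (horizontal distance between jar_red and cup_red below 0.015 m and z of jar_red in the frame of cup_red below 0.008 m and angle between each of jar_red, jar_green, jar_yellow's own z axis and vertical below 0.12 rad and linear speed of each of jar_red, jar_green, jar_yellow below 0.02 m/s and horizontal distance between jar_green and cup_green below 0.015 m and z of jar_green in the frame of cup_green below 0.008 m and horizontal distance between jar_yellow and cup_yellow below 0.015 m and z of jar_yellow in the frame of cup_yellow below 0.008 m and distance of each of vitamin_red, vitamin_green, mug, mill from where it was at the start of the episode below 0.03 m and angle between each of vitamin_red, vitamin_green, mug, mill's own z axis and vertical below 0.2 rad); the robot touches nothing.
It fails at once if a spice jar is tipped over or carried far from upright (angle between any of jar_red, jar_green, jar_yellow's own z axis and vertical above 0.6 rad).
It fails at once if a vitamin bottle is moved more than 30 mm, lifted or knocked over (distance of any of vitamin_red, vitamin_green from where it was at the start of the episode above 0.03 m or angle between any of vitamin_red, vitamin_green's own z axis and vertical above 0.4 rad).
It fails at once if the mug or the pepper mill is pushed more than 30 mm or knocked over (distance of any of mug, mill from where it was at the start of the episode above 0.03 m or angle between any of mug, mill's own z axis and vertical above 0.4 rad).
It also fails if it takes over 86 s, if anything falls off the work surface, if the arm or the gripper's body presses on something with over 40 N, if the wrist force passes 120 N, or if a joint passes its speed limit or range.

## Robot

A 6-joint arm with a two-finger parallel gripper is mounted at the origin on the work surface. World frame = base frame: x ahead of the robot, y to its left, z up, the work surface at z = 0. Lengths are in m, angles in rad, forces in N, time in s.
With the tool pointing down it reaches from about 0.375 to 0.9 m from the base axis. Payload 3.1 kg.
Tool frame: the origin (TCP) lies at the very end of the fingers, on their centre line; the grasp point (between the pads) lies 19 mm behind it (env.grip_depth is the distance from the TCP to the grasp point, in m); z points along the fingers, y is the line along which they close (so a half turn about z gives the same grasp; the last joint's range is limited). The gripper opens to 87 mm and grips with 3 to 60 N. Pads are 19 mm wide; open, the fingers measure 117 mm over their backs; the gripper's body (75 mm by 190 mm) begins 51 mm behind the grasp point.
Start: joints at [1.054, 0.527, 1.433, -0, 1.181, -0.178], TCP at [0.208, 0.589, 0.223] pointing down, gripper open.
Joint ranges: [-3.08, 3.08], [-0.75, 2.2], [0.22, 2.44], [-1.43, 4.57], [0, 2.65], [-2.85, 2.85]. Speed limits (rad/s): [2.79, 2.79, 3.14, 3.14, 3.14, 3.14].

## Interface

Orientations are given as a rotation vector (axis times angle).
In Python, from station import env, vision, ticket gives the robot as it stands. The module is installed in compiled form; this text tells all that it offers.
- The arm moves only by the tool move_arm, never from a script. Its argument "series" is text: rows parted by semicolons, each of 7 numbers parted by spaces: the turn, a rotation vector about the tool's x, y, z in rad, then the shift along the tool's x, y, z in units of 40 mm (1.0 is 40 mm), then the closure, from -1 (fully open) to 1 (shut). In form: wx wy wz dx dy dz grip; .... A call has 1 to 20 rows; each row shifts and turns the commanded pose from where the row before left it, along the tool's axes as they then stand; what a row does not reach is not made up. A row lasts 1/10 s, in which the tool goes at most 50 mm and 8.59 degrees, less where a joint would pass 70% of its speed; a pose out of reach is approached as far as the arm can. A call is refused whole if a number of a shift passes 1 or a number of a turn 0.15, either way. A call with a gripper value outside its range is refused whole. The fingers move at their own pace and stop on an object; the grip force is fixed at half the most. Time passes only in rows, so rows that do not move let the fingers close. It gives the time, the measured TCP pose, the force, the opening and the grip force at its end, in the units of the state.
- env.sense(): the state, without advancing time (a new reading comes with each control period).
- vision.capture(name): name is "side" or "top" or "wrist"; returns the picture (420x560x3 uint8, red, green, blue); there is no depth.
- vision.get_calibration(name): a dict with "intrinsics" (3x3 intrinsics, pixels), "k1" (the pictures are not rectified: a ray, as slopes to the right and down, at radius r is drawn at 1 + k1 r^2 times it, then the intrinsics apply), "pose" (4x4, takes a point from camera to world coordinates). Camera axes: x right, y up, looking along -z (the intrinsics and any distortion apply to the point x, -y, -z); pixel columns grow to the right and rows downward; lengths in m; the calibration is good to about 2 mm. A picture is of the moment at which its call begins: read the wrist's pose just before it. get_calibration takes no time and is no camera call; for the wrist camera it gives the pose at the moment of the call.
- ticket.finish_job(): hands the job in; it is judged then, once.
The state is a dict: "clock": time; "qpos": joint angles; "qvel": joint speeds; "joint_torque": joint torques, N m; "ee_pos": TCP position; "ee_rot": TCP orientation; "wrist_force": force on the tool from outside, world axes, zero at the start; "wrist_torque": the same for the moment, N m; "finger_gap": opening from 0.0 (shut) to 1.0 (fully open); "grip_force": force on a finger pad.
Only numpy, scipy, OpenCV 4.12 (cv2) and the standard library are available. Lean on these libraries where they do the work, as an engineer would, in place of code of your own. Each camera call takes 0.05 s, during which the arm holds its last target. There are 200 camera calls.

## Working session

There is one attempt and no reset: what is moved stays moved. The work goes in short steps, Python scripts to look and compute and a tool call to move; the robot and the scene stay as the last step left them, time stands still between calls to the robot, and variables do not carry over. Pictures are saved under pics/ and viewed, at most 14 in all, crops included, and the job is handed in when it is done.

Besides the shell and the picture viewer there is one more tool, called after "Call:" by a JSON object that holds its "fn" and its "kwargs". move_arm: Moves the arm, as the interface text tells. Its arguments: {"type":"object","properties":{"series":{"type":"string"}},"required":["series"]}

```bash
mkdir -p pics
cat > h.py <<'E'
import numpy as np, cv2
from scipy.spatial.transform import Rotation as R
from station import env, vision, ticket
def ray(name,u,v,z,cal=None):
    c=cal or vision.get_calibration(name); K=np.array(c["intrinsics"]);P=np.array(c["pose"])
    D=np.array([c["k1"],0,0,0,0.])
    p=cv2.undistortPoints(np.array([[[u,v]]],float),K,D)[0,0]
    d=P[:3,:3]@np.array([p[0],-p[1],-1]); o=P[:3,3]
    return o+d*(z-o[2])/d[2]
def save(im,f): cv2.imwrite(f,cv2.cvtColor(im,cv2.COLOR_RGB2BGR))
E
python3 - <<'E'
from h import *
s=env.sense();print({k:np.round(v,3) for k,v in s.items()})
for n in("top","side"):
    im=vision.capture(n);np.save(n+".npy",im);save(im,f"pics/{n}0.png")
    c=vision.get_calibration(n);print(n,np.round(c["pose"],3).tolist(),c["intrinsics"],c["k1"])
E
```

```text
{'clock': np.float64(0.0), 'qpos': array([ 1.054,  0.528,  1.434, -0.   ,  1.181, -0.179]), 'qvel': array([ 0.   ,  0.001, -0.001,  0.002,  0.001,  0.001]), 'joint_torque': array([ -0.   , -44.004, -17.659,   0.063,   0.058,  -0.   ]), 'ee_pos': array([0.207, 0.589, 0.222]), 'ee_rot': array([-5.290e-01, -3.096e+00,  3.000e-03]), 'wrist_force': array([-0.301,  0.319, -0.783]), 'wrist_torque': array([-0.007, -0.015,  0.021]), 'grip_force': np.float64(0.0), 'finger_gap': np.float64(1.004)}
top [[-0.015, 0.991, -0.132, 0.453], [-1.0, -0.016, -0.01, -0.019], [-0.012, 0.132, 0.991, 0.993], [0.0, 0.0, 0.0, 1.0]] [[460.92602732   0.         279.99773772]
 [  0.         460.92602732 205.04255508]
 [  0.           0.           1.        ]] -0.10222725293190763
side [[-0.798, 0.48, -0.365, 0.276], [-0.603, -0.619, 0.503, 0.436], [0.015, 0.622, 0.783, 0.69], [0.0, 0.0, 0.0, 1.0]] [[428.64674897   0.         281.60696088]
 [  0.         428.64674897 208.35493569]
 [  0.           0.           1.        ]] -0.022591032205180554
```

View pics/top0.png

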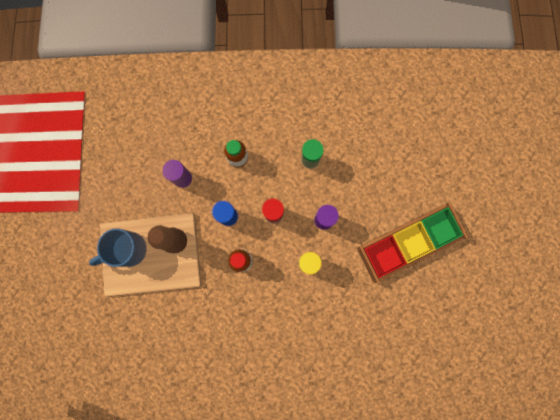

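View pics/side0.png

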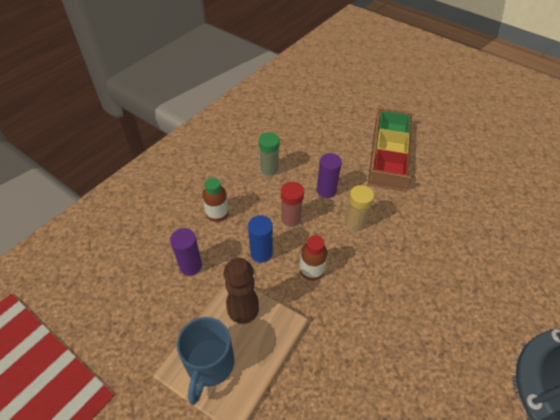

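The top view shows these candidates:
- **Red:** wide lid at (273,210) is the jar; red disc in a brown ring at (239,260) is the vitamin bottle.
- **Green:** wide lid at (312,150) is the jar; small disc on brown at (234,148) is the vitamin bottle.
- **Yellow:** only (310,263).
- **Not wanted:** blue (225,213), purple (327,217) and (177,173).
- **Cups:** red (386,257), yellow (414,243), green (442,229).

The side view agrees: clear jars at red (291,205), green (269,153), yellow (359,208).

Run:
```python
from h import *
def blobs(n,im):
    hsv=cv2.cvtColor(im,cv2.COLOR_RGB2HSV);H,S,V=[hsv[...,i].astype(int) for i in range(3)]
    for c,m in dict(red=((H<5)|(H>174))&(S>190)&(V>90),green=(H>55)&(H<85)&(S>130)&(V>50),yellow=(H>23)&(H<33)&(S>150)&(V>120),blue=(H>100)&(H<122)&(S>150)&(V>80),purple=(H>125)&(H<150)&(S>80)&(V>50)).items():
        k,l,st,ce=cv2.connectedComponentsWithStats(m.astype(np.uint8))
        for i in range(1,k):
            if 60<st[i,4]<2500:
                print(n,c,st[i].tolist(),ce[i].round(1),"z.092:",ray(n,*ce[i],.092)[:2].round(4),"z.03:",ray(n,*ce[i],.03)[:2].round(4))
for n in("top","side"): blobs(n,np.load(n+".npy"))
im=np.load("top.npy")[120:300,150:480]; save(cv2.resize(im,None,fx=2.4,fy=2.4,interpolation=cv2.INTER_CUBIC),"pics/crop.png")
```

```text
top red [5, 92, 80, 12, 638] [46.  97.2] z.092: [0.8128 0.4831] z.03: [0.8375 0.5177]
top red [12, 111, 71, 21, 1248] [ 48.9 121.1] z.092: [0.7594 0.4724] z.03: [0.7805 0.5063]
top red [6, 140, 76, 22, 1373] [ 44.8 150.6] z.092: [0.6958 0.477 ] z.03: [0.7125 0.5111]
top red [0, 171, 80, 21, 1529] [ 39.5 180.9] z.092: [0.6319 0.4844] z.03: [0.6442 0.519 ]
top red [262, 199, 22, 22, 371] [272.6 209.4] z.092: [0.5651 0.0044] z.03: [0.5728 0.006 ]
top red [0, 202, 77, 10, 690] [ 35.9 206.3] z.092: [0.5791 0.4892] z.03: [0.5878 0.5242]
top red [365, 236, 41, 42, 1012] [384.7 256.2] z.092: [ 0.4695 -0.2129] z.03: [ 0.4706 -0.2262]
top red [230, 253, 16, 15, 187] [237.8 260.1] z.092: [0.4667 0.0736] z.03: [0.4676 0.0799]
top green [227, 141, 14, 14, 157] [233.3 147.3] z.092: [0.6922 0.082 ] z.03: [0.7087 0.0889]
top green [303, 140, 20, 22, 345] [312.1 150.2] z.092: [ 0.6835 -0.0763] z.03: [ 0.6993 -0.0803]
top green [422, 208, 40, 41, 943] [441.8 227.5] z.092: [ 0.5234 -0.3293] z.03: [ 0.5282 -0.3506]
top yellow [404, 233, 24, 25, 357] [415.7 245.1] z.092: [ 0.4899 -0.2751] z.03: [ 0.4925 
[... 267 characters left out ...]
63] z.03: [0.6621 0.2111]
top purple [315, 205, 23, 24, 402] [326.  216.6] z.092: [ 0.5491 -0.1003] z.03: [ 0.5557 -0.1059]
side green [380, 112, 28, 20, 398] [394.  121.4] z.092: [ 0.5085 -0.2852] z.03: [ 0.5326 -0.36  ]
side green [260, 133, 19, 19, 276] [268.6 142. ] z.092: [ 0.68   -0.0689] z.03: [ 0.7218 -0.1212]
side green [206, 179, 14, 14, 155] [212.5 185.5] z.092: [0.6895 0.0875] z.03: [0.7324 0.0514]
side blue [249, 216, 23, 46, 847] [260.  237.6] z.092: [0.5462 0.1248] z.03: [0.5742 0.0925]
side purple [317, 154, 24, 43, 788] [328.3 174.6] z.092: [ 0.5346 -0.0678] z.03: [ 0.5614 -0.12  ]
side purple [171, 229, 30, 46, 984] [185.9 250.9] z.092: [0.6261 0.2201] z.03: [0.6623 0.1976]
```

View pics/crop.png

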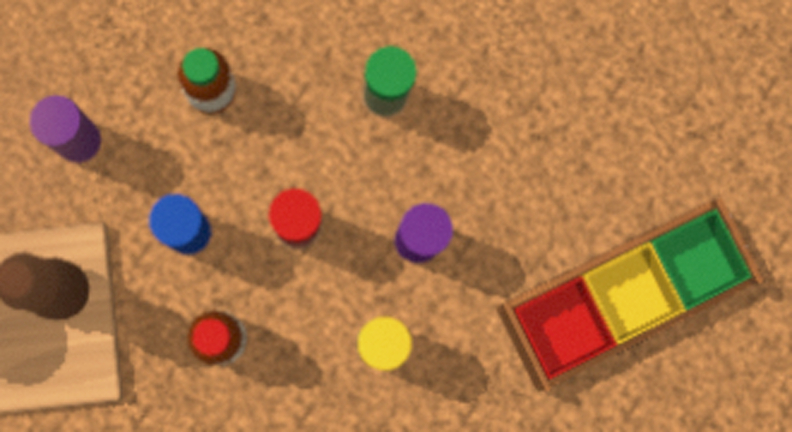

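The crop confirms it: wide red lid (273,210), green (312,150) and yellow (310,263) are jars, while the two brown-ringed discs are vitamins. The cups read red, yellow, green from left to right. Next I measure the cup centres at rim height and check the spacing, then the jars with the grasp geometry.

Run:
```python
from h import *
im=np.load("top.npy");hsv=cv2.cvtColor(im,cv2.COLOR_RGB2HSV);H,S,V=[hsv[...,i].astype(int) for i in range(3)]
win=np.zeros(H.shape,bool);win[195:295,355:480]=1
C={}
for c,m in dict(red=((H<5)|(H>174))&(S>170)&(V>60),yellow=(H>22)&(H<34)&(S>140)&(V>70),green=(H>50)&(H<90)&(S>110)&(V>30)).items():
    m=cv2.morphologyEx((m&win).astype(np.uint8),cv2.MORPH_OPEN,np.ones((2,2)))
    n,l,st,_=cv2.connectedComponentsWithStats(m);m=(l==1+st[1:,4].argmax()).astype(np.uint8)
    cs=cv2.findContours(m,0,2)[0];r=cv2.minAreaRect(max(cs,key=cv2.contourArea))
    C[c]=ray("top",*r[0],.042);print(c,np.round(r[0],1),np.round(r[1],1),r[2],C[c].round(4))
print([np.linalg.norm(C[a]-C[b]).round(4) for a,b in(("red","yellow"),("yellow","green"),("red","green"))])
P=[ray("top",x/2.4+150,y/2.4+120,.045) for x,y in((505,305),(717,200),(760,280),(545,388))]
print("caddy",np.mean(P,0).round(4),[np.linalg.norm(P[i]-P[i-1]).round(3) for i in range(4)], np.round(P,3)[:, :2].tolist())
d=C["red"]-C["green"];print("row dir deg",np.degrees(np.arctan2(d[1],d[0])))
s=np.load("side.npy");sh=cv2.cvtColor(s,cv2.COLOR_RGB2HSV);h=sh[...,0].astype(int);sa=sh[...,1].astype(int)
for c,(x,y,w,hh),m in(("red",(278,180,28,30),((h<6)|(h>172))&(sa>150)),("yellow",(346,184,30,30),(h>20)&(h<35)&(sa>140)),("green",(256,130,26,28),(h>50)&(h<90)&(sa>110))):
    q=m[y:y+hh,x:x+w];v,u=np.nonzero(q);print("side",c,len(u),u.min()+x,u.max()+x,v.min()+y,v.max()+y,ray("side",(u.min()+u.max())/2+x,v.min()+y+7,.092).round(4))
for n,c in(("jr",(272.6,209.4)),("jg",(312.1,150.2)),("jy",(309.7,262.7))):print(n,ray("top",*c,.092).round(4))
Rm=R.from_rotvec(env.sense()["ee_rot"]).as_matrix();print(Rm.round(3))
print(np.linalg.inv(vision.get_calibration("wrist")["pose"])[:3].round(3), np.array(vision.get_calibration("wrist")["pose"]).round(3))
```

```text
red [385.7 256.9] [32.6 30.9] 63.43495178222656 [ 0.4689 -0.2256  0.042 ]
yellow [415. 242.] [32.2 30.4] 63.43495178222656 [ 0.4983 -0.2882  0.042 ]
green [443.  228.5] [32.2 30. ] 63.43495178222656 [ 0.5252 -0.349   0.042 ]
[np.float64(0.0691), np.float64(0.0665), np.float64(0.1356)]
caddy [ 0.4983 -0.2849  0.045 ] [np.float64(0.078), np.float64(0.209), np.float64(0.078), np.float64(0.211)] [[0.49, -0.174], [0.578, -0.363], [0.507, -0.397], [0.419, -0.205]]
row dir deg 114.53374464958682
side red 445 281 303 182 205 [0.5678 0.004  0.092 ]
side yellow 473 349 373 185 208 [ 0.4628 -0.0684  0.092 ]
side green 305 260 278 133 151 [ 0.6831 -0.074   0.092 ]
jr [0.5651 0.0045 0.092 ]
jg [ 0.6834 -0.0762  0.092 ]
jy [ 0.4596 -0.0662  0.092 ]
[[-0.943  0.332 -0.001]
 [ 0.332  0.943 -0.002]
 [ 0.    -0.002 -1.   ]]
[[ 0.333  0.943 -0.001 -0.626]
 [-0.911  0.321 -0.261  0.031]
 [-0.246  0.087  0.965 -0.388]] [[ 0.333 -0.911 -0.246  0.141]
 [ 0.943  0.321  0.087  0.614]
 [-0.001 -0.261  0.965  0.383]
 [ 0.     0.     0.     1.   ]]
```

Red→yellow→green spacing is about 67 mm, the caddy is about 210×78 mm, and the two views agree on the jars to 2–3 mm.
- **Cups:** red (.470,-.226), yellow (.4975,-.287), green (.5255,-.348).
- **Jars:** red (.566,.004), green (.683,-.075), yellow (.461,-.067).

I'll close the fingers across the row (y axis at 24.5°), so I turn first.

Call:
{"fn": "move_arm", "kwargs": {"series": "0 0 0.134 0 0 0 -1;0 0 0.134 0 0 0 -1;0 0 0.134 0 0 0 -1;0 0 0.134 0 0 0 -1;0 0 0.134 0 0 0 -1;0 0 0.134 0 0 0 -1;0 0 0 0 0 0 -1;0 0 0 0 0 0 -1"}}

```text
clock: 0.9
ee_pos: [0.2075, 0.5892, 0.2222]
ee_rot: [1.695, 2.645, -0.001]
wrist_force: [-0.6, -1.4, 0.2]
finger_gap: 1.003
grip_force: 0.0
```

```bash
cat >> h.py <<'E'
import sys
def go(x,y,z):
    s=env.sense();M=R.from_rotvec(s["ee_rot"]).as_matrix()
    print("t",s["clock"].round(2),"pos",s["ee_pos"].round(4),"tilt z",M[:,2].round(4),"yang",np.degrees(np.arctan2(M[1,1],M[0,1])).round(2),"gap",s["finger_gap"].round(3),"grip",s["grip_force"].round(1),"F",s["wrist_force"].round(1))
    print("tool units to go",(M.T@(np.array([x,y,z])-s["ee_pos"])/.04).round(3))
if __name__=="__main__": go(*map(float,sys.argv[1:4]))
E
python3 h.py .461 -.067 .20
```

```text
Traceback (most recent call last):
  File "h.py", line 16, in <module>
    if __name__=="__main__": go(*map(float,sys.argv[1:4]))
                             ~~^^^^^^^^^^^^^^^^^^^^^^^^^^^
  File "h.py", line 14, in go
    print("t",s["clock"].round(2),"pos",s["ee_pos"].round(4),"tilt z",M[:,2].round(4),"yang",np.degrees(np.arctan2(M[1,1],M[0,1])).round(2),"gap",s["finger_gap"].round(3),"grip",s["grip_force"].round(1),"F",s["wrist_force"].round(1))
              ^^^^^^^^^^^^^^^^
AttributeError: 'float' object has no attribute 'round'
```

```bash
sed -i 's/s\["clock"\].round(2)/s["clock"]/; s/s\["finger_gap"\].round(3)/s["finger_gap"]/; s/s\["grip_force"\].round(1)/s["grip_force"]/' h.py; python3 h.py .461 -.067 .20
```

```text
t 0.9 pos [0.2075 0.5892 0.2222] tilt z [-4.e-04 -8.e-04 -1.e+00] yang 24.68 gap 1.0025909091607785 grip 0.0 F [-0.6 -1.4  0.2]
tool units to go [-17.552  -1.092   0.564]
```

Call:
{"fn": "move_arm", "kwargs": {"series": "0 0 0 -0.92 -0.06 0 -1;0 0 0 -0.92 -0.06 0 -1;0 0 0 -0.92 -0.06 0 -1;0 0 0 -0.92 -0.06 0 -1;0 0 0 -0.92 -0.06 0 -1;0 0 0 -0.92 -0.06 0 -1;0 0 0 -0.92 -0.06 0 -1;0 0 0 -0.92 -0.06 0 -1;0 0 0 -0.92 -0.06 0 -1;0 0 0 -0.92 -0.06 0 -1;0 0 0 -0.92 -0.06 0 -1;0 0 0 -0.92 -0.06 0 -1;0 0 0 -0.92 -0.06 0 -1;0 0 0 -0.92 -0.06 0 -1;0 0 0 -0.92 -0.06 0 -1;0 0 0 -0.92 -0.06 0 -1;0 0 0 -0.92 -0.06 0 -1;0 0 0 -0.92 -0.06 0 -1;0 0 0 -0.92 0 0 -1;0 0 0 0 0 0 -1"}}

```text
clock: 2.9
ee_pos: [0.4618, -0.069, 0.223]
ee_rot: [1.699, 2.636, -0.0]
wrist_force: [-1.1, -0.0, -0.2]
finger_gap: 1.003
grip_force: 0.0
```

Run:
```python
from h import *
go(.461,-.067,.052)
cal=vision.get_calibration("wrist");im=vision.capture("wrist");save(im,"pics/w1.png")
hsv=cv2.cvtColor(im,cv2.COLOR_RGB2HSV);H,S,V=[hsv[...,i].astype(int) for i in range(3)]
m=((H>22)&(H<34)&(S>150)&(V>110)).astype(np.uint8)
k,l,st,ce=cv2.connectedComponentsWithStats(m)
for i in range(1,k):
    if st[i,4]>200: print(st[i],ce[i],ray("wrist",*ce[i],.092,cal))
```

```text
t 2.9 pos [ 0.4618 -0.069   0.223 ] tilt z [ 0.0044 -0.0029 -1.    ] yang 24.4 gap 1.003056833876483 grip 0.0 F [-1.1 -0.  -0.2]
tool units to go [ 0.073 -0.01   4.275]
[ 256  173   44   46 1612] [277.46526055 195.84305211] [ 0.45936448 -0.06302366  0.092     ]
[210 327  44  10 417] [231.86330935 331.4676259 ] [ 0.47668538 -0.22382534  0.092     ]
```

View pics/w1.png

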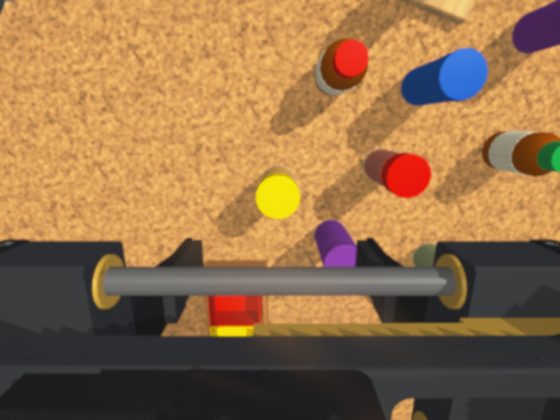

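The wrist view shows the yellow lid at (277,196), centred between the fingers. It measures (.459,-.063), within 4 mm of the other views. Descend and grip.

Call:
{"fn": "move_arm", "kwargs": {"series": "0 0 0 0.09 -0.01 0.6 -1;0 0 0 0 0 0.7 -1;0 0 0 0 0 0.7 -1;0 0 0 0 0 0.7 -1;0 0 0 0 0 0.6 -1;0 0 0 0 0 0.5 -1;0 0 0 0 0 0.475 -1;0 0 0 0 0 0 -1;0 0 0 0 0 0 1;0 0 0 0 0 0 1;0 0 0 0 0 0 1;0 0 0 0 0 0 1;0 0 0 0 0 0 1;0 0 0 0 0 0 1;0 0 0 0 0 0 1;0 0 0 0 0 0 1"}}

```text
clock: 4.55
ee_pos: [0.4569, -0.0616, 0.0518]
ee_rot: [1.699, 2.642, 0.0]
wrist_force: [0.4, -0.5, 3.5]
finger_gap: 0.498
grip_force: 30.0
```

```bash
python3 h.py .4975 -.287 .19
```

```text
t 4.55 pos [ 0.4569 -0.0616  0.0518] tilt z [ 4.e-04 -2.e-04 -1.e+00] yang 24.52 gap 0.49837158373776447 grip 29.996417672373354 F [ 0.4 -0.5  3.5]
tool units to go [-5.55  -1.414 -3.455]
```

Gripped (43 mm, 30 N). Lift and carry.

Call:
{"fn": "move_arm", "kwargs": {"series": "0 0 0 0 0 -0.3 1;0 0 0 0 0 -0.6 1;0 0 0 0 0 -0.6 1;0 0 0 0 0 -0.6 1;0 0 0 0 0 -0.6 1;0 0 0 0 0 -0.4 1;0 0 0 0 0 0 1;0 0 0 -0.44 -0.117 0 1;0 0 0 -0.6 -0.15 0 1;0 0 0 -0.6 -0.15 0 1;0 0 0 -0.6 -0.15 0 1;0 0 0 -0.6 -0.15 0 1;0 0 0 -0.6 -0.15 0 1;0 0 0 -0.6 -0.15 0 1;0 0 0 -0.6 -0.15 0 1;0 0 0 -0.5 -0.15 0 1;0 0 0 -0.3 -0.1 0 1;0 0 0 0 0 0 1;0 0 0 0 0 0 1;0 0 0 0 0 0 1"}}

```text
clock: 6.55
ee_pos: [0.4948, -0.2815, 0.1751]
ee_rot: [-1.697, -2.641, -0.001]
wrist_force: [1.6, -0.4, -1.9]
finger_gap: 0.499
grip_force: 30.0
```

Run:
```python
from h import *
go(.4956,-.283,.064)
for n in("side","wrist"):
    im=vision.capture(n);save(im,f"pics/{n}2.png")
s=cv2.imread("pics/side2.png")[60:280,220:500];w=cv2.imread("pics/wrist2.png")
cv2.imwrite("pics/c2.png",np.hstack([cv2.resize(s,(420,330)),cv2.resize(w,(380,330))]))
```

```text
t 6.55 pos [ 0.4948 -0.2815  0.1751] tilt z [-0.0015  0.0016 -1.    ] yang 24.56 gap 0.49905137345368805 grip 29.996924540027976 F [ 1.6 -0.4 -1.9]
tool units to go [-0.049  0.003  2.776]
```

View pics/c2.png

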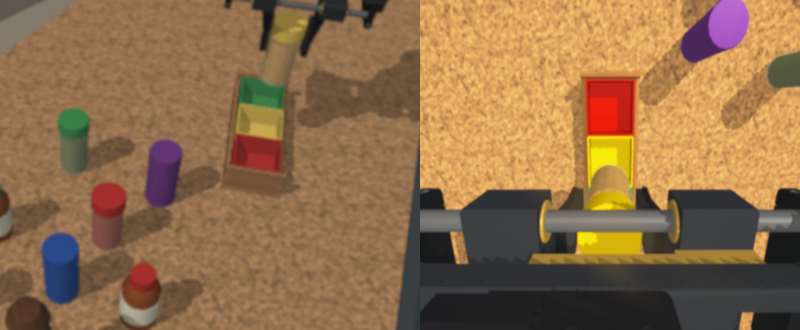

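The jar hangs upright over the yellow cup, and laterally it is aligned in the wrist view. I'll check the red cup centre from the wrist camera at rim height.

Run:
```python
from h import *
im=cv2.cvtColor(cv2.imread("pics/wrist2.png"),cv2.COLOR_BGR2RGB)
hsv=cv2.cvtColor(im,cv2.COLOR_RGB2HSV);H,S,V=[hsv[...,i].astype(int) for i in range(3)]
m=(((H<5)|(H>174))&(S>170)&(V>60)).astype(np.uint8)
cs=cv2.findContours(m,0,2)[0];c=max(cs,key=cv2.contourArea);r=cv2.minAreaRect(c)
b=cv2.boxPoints(r);P=np.array([ray("wrist",*p,.042) for p in b]);print(b.round(),P.round(4).tolist(),P.mean(0),np.linalg.norm(P[0]-P[1]),np.linalg.norm(P[1]-P[2]))
s=cv2.imread("pics/side2.png")
go(.4956,-.283,.064)
```

```text
[[245. 101.]
 [315. 101.]
 [315. 170.]
 [245. 170.]] [[0.429, -0.2079, 0.042], [0.4868, -0.1815, 0.042], [0.5146, -0.2377, 0.042], [0.4534, -0.2657, 0.042]] [ 0.4709296  -0.22317517  0.042     ] 0.06352940338982042 0.06275213159490942
t 6.65 pos [ 0.4952 -0.2817  0.1755] tilt z [-7.e-04  8.e-04 -1.e+00] yang 24.58 gap 0.49819333574559005 grip 29.99691427219659 F [-0.1  0.1 -1.9]
tool units to go [-0.036 -0.003  2.787]
```

The wrist view puts the red cup at (.471,-.223), within 3 mm of the top view. Lower by 2.81 units, release and rise.

Call:
{"fn": "move_arm", "kwargs": {"series": "0 0 0 0 0 0.5 1;0 0 0 0 0 0.5 1;0 0 0 0 0 0.5 1;0 0 0 0 0 0.4 1;0 0 0 0 0 0.3 1;0 0 0 0 0 0.3 1;0 0 0 0 0 0.2 1;0 0 0 0 0 0.12 1;0 0 0 0 0 0 1;0 0 0 0 0 0 1;0 0 0 0 0 0 1"}}

```text
clock: 7.75
ee_pos: [0.4957, -0.2832, 0.0633]
ee_rot: [1.698, 2.642, -0.0]
wrist_force: [0.0, -0.4, -2.4]
finger_gap: 0.5
grip_force: 30.0
```

Call:
{"fn": "move_arm", "kwargs": {"series": "0 0 0 0 0 0.03 1;0 0 0 0 0 0 -1;0 0 0 0 0 0 -1;0 0 0 0 0 0 -1;0 0 0 0 0 0 -1;0 0 0 0 0 -0.3 -1;0 0 0 0 0 -0.6 -1;0 0 0 0 0 -0.8 -1;0 0 0 0 0 -0.9 -1;0 0 0 0 0 -0.9 -1;0 0 0 0.4 0.3 0 -1;0 0 0 0.72 0.57 0 -1;0 0 0 0.72 0.57 0 -1;0 0 0 0.72 0.57 0 -1;0 0 0 0.72 0.57 0 -1;0 0 0 0.72 0.57 0 -1;0 0 0 0.72 0.57 0 -1;0 0 0 0.72 0.57 0 -1;0 0 0 0.3 0.28 0 -1;0 0 0 0 0 0 -1"}}

```text
clock: 9.75
ee_pos: [0.5669, 0.0035, 0.2022]
ee_rot: [1.694, 2.645, 0.001]
wrist_force: [-0.3, 1.2, -1.5]
finger_gap: 1.0
grip_force: 0.0
```

Call:
{"fn": "move_arm", "kwargs": {"series": "0 0 0 0 0 0 -1;0 0 0 0 0 0 -1"}}

```text
clock: 9.95
ee_pos: [0.5663, 0.0003, 0.2017]
ee_rot: [1.701, 2.641, -0.001]
wrist_force: [0.1, -0.1, 0.3]
finger_gap: 1.0
grip_force: 0.0
```

```bash
cat >> h.py <<'E'
def lid(n,c,lo=200):
    cal=vision.get_calibration(n);im=vision.capture(n)
    hsv=cv2.cvtColor(im,cv2.COLOR_RGB2HSV);H,S,V=[hsv[...,i].astype(int) for i in range(3)]
    m=dict(red=((H<5)|(H>174))&(S>190)&(V>90),green=(H>55)&(H<85)&(S>130)&(V>50),yellow=(H>22)&(H<34)&(S>150)&(V>110))[c].astype(np.uint8)
    k,l,st,ce=cv2.connectedComponentsWithStats(m)
    for i in range(1,k):
        if lo<st[i,4]<4000: print(n,c,st[i],ce[i].round(1),"z.092",ray(n,*ce[i],.092,cal)[:2].round(4),"z.102",ray(n,*ce[i],.102,cal)[:2].round(4))
    return im
E
python3 - <<'E'
from h import *
go(.566,.004,.052)
lid("wrist","red"); save(lid("top","yellow",100),"pics/top3.png")
save(vision.capture("side")[60:280,220:500],"pics/s3.png")
E
```

```text
t 9.95 pos [5.663e-01 3.000e-04 2.017e-01] tilt z [-2.e-04 -6.e-04 -1.e+00] yang 24.44 gap 1.000306271397292 grip 0.0 F [ 0.1 -0.1  0.3]
tool units to go [0.089 0.034 3.742]
wrist red [ 190   61   37   38 1072] [207.8  80.1] z.092 [0.4692 0.0759] z.102 [0.4717 0.0756]
wrist red [ 259  177   45   47 1667] [280.8 200. ] z.092 [0.5656 0.0086] z.102 [0.5646 0.0108]
top yellow [394 220  42  42 853] [416.3 240.4] z.092 [ 0.4991 -0.2768] z.102 [ 0.4986 -0.274 ]
```

View pics/s3.png

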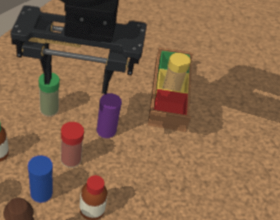

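The yellow jar stands upright in the yellow cup at about (177,75) in the crop. The wrist view has the red jar at (.5656,.0086); I'll aim at (.566,.006), then descend and grip.

Call:
{"fn": "move_arm", "kwargs": {"series": "0 0 0 0.13 0.05 0.4 -1;0 0 0 0 0 0.7 -1;0 0 0 0 0 0.7 -1;0 0 0 0 0 0.7 -1;0 0 0 0 0 0.6 -1;0 0 0 0 0 0.4 -1;0 0 0 0 0 0.24 -1;0 0 0 0 0 0 -1;0 0 0 0 0 0 1;0 0 0 0 0 0 1;0 0 0 0 0 0 1;0 0 0 0 0 0 1;0 0 0 0 0 0 1;0 0 0 0 0 0 1;0 0 0 0 0 0 1"}}

```text
clock: 11.6
ee_pos: [0.566, 0.0074, 0.0521]
ee_rot: [-1.699, -2.643, 0.0]
wrist_force: [-0.4, 0.5, 1.3]
finger_gap: 0.495
grip_force: 29.9
```

Run:
```python
from h import *
go(.4705,-.2250,.19)
im=vision.capture("top")[190:300,340:490]
save(cv2.resize(im,None,fx=4,fy=4,interpolation=cv2.INTER_CUBIC),"pics/t4.png")
```

```text
t 11.6 pos [0.566  0.0074 0.0521] tilt z [-1.e-04 -0.e+00 -1.e+00] yang 24.53 gap 0.49505053093472196 grip 29.946709225187078 F [-0.4  0.5  1.3]
tool units to go [-4.293 -4.585 -3.448]
```

View pics/t4.png

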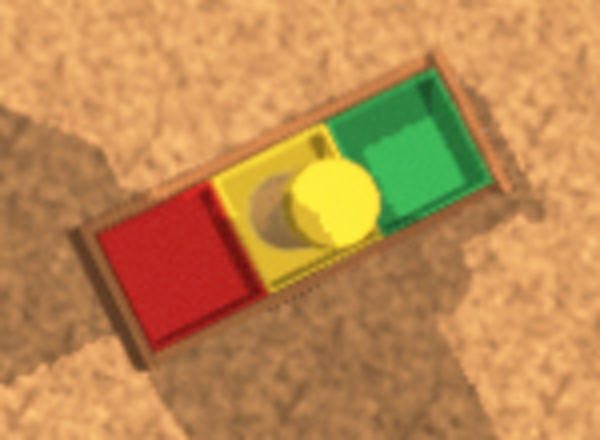

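The yellow lid is at crop (334,203), full image (423.5,240.75). The caddy corners average crop (291,210).

Run:
```python
from h import *
f=lambda x,y,z:ray("top",(x+.5)/4+340-.5,(y+.5)/4+190-.5,z)[:2].round(4)
print("lid",f(334,203,.102)); print("cups: caddy", f(291.2,210.5,.045))
print("y cup", f((212+330+383+268)/4,(185+122+235+292)/4,.042),"r",f((97+212+268+155)/4,(235+182+295+350)/4,.042),"g",f((330+435+492+385)/4,(122+70+182+235)/4,.042))
```

```text
lid [ 0.4983 -0.2874]
cups: caddy [ 0.4978 -0.2819]
y cup [ 0.4989 -0.2865] r [ 0.4708 -0.225 ] g [ 0.5269 -0.3475]
```

The yellow jar is within about 2 mm of its cup centre. Lift the red jar and carry it to (.4707,-.2245).

Call:
{"fn": "move_arm", "kwargs": {"series": "0 0 0 0 0 -0.3 1;0 0 0 0 0 -0.6 1;0 0 0 0 0 -0.6 1;0 0 0 0 0 -0.6 1;0 0 0 0 0 -0.6 1;0 0 0 0 0 -0.5 1;0 0 0 0 0 0 1;0 0 0 -0.28 -0.3 0 1;0 0 0 -0.5 -0.535 0 1;0 0 0 -0.5 -0.535 0 1;0 0 0 -0.5 -0.535 0 1;0 0 0 -0.5 -0.535 0 1;0 0 0 -0.5 -0.535 0 1;0 0 0 -0.5 -0.535 0 1;0 0 0 -0.5 -0.535 0 1;0 0 0 -0.3 -0.32 0 1;0 0 0 -0.2 -0.22 0 1;0 0 0 0 0 0 1;0 0 0 0 0 0 1;0 0 0 0 0 0 1"}}

```text
clock: 13.65
ee_pos: [0.4703, -0.2236, 0.1797]
ee_rot: [-1.697, -2.642, -0.001]
wrist_force: [-0.3, 0.2, -0.7]
finger_gap: 0.499
grip_force: 29.9
```

```bash
python3 h.py .4707 -.2245 .063
```

```text
t 13.65 pos [ 0.4703 -0.2236  0.1797] tilt z [-7.e-04  9.e-04 -1.e+00] yang 24.57 gap 0.4987890488290693 grip 29.94959935778752 F [-0.3  0.2 -0.7]
tool units to go [-0.029  0.     2.916]
```

Call:
{"fn": "move_arm", "kwargs": {"series": "0 0 0 0 0 0.5 1;0 0 0 0 0 0.5 1;0 0 0 0 0 0.5 1;0 0 0 0 0 0.4 1;0 0 0 0 0 0.3 1;0 0 0 0 0 0.3 1;0 0 0 0 0 0.25 1;0 0 0 0 0 0.17 1;0 0 0 0 0 0 1;0 0 0 0 0 0 1;0 0 0 0 0 0 1"}}

```text
clock: 14.75
ee_pos: [0.4706, -0.2248, 0.0636]
ee_rot: [1.699, 2.642, -0.0]
wrist_force: [0.1, -1.0, -1.8]
finger_gap: 0.497
grip_force: 30.0
```

```bash
python3 h.py .683 -.075 .062
```

```text
t 14.75 pos [ 0.4706 -0.2248  0.0636] tilt z [ 8.e-04 -6.e-04 -1.e+00] yang 24.52 gap 0.49703449305072 grip 29.986474975012243 F [ 0.1 -1.  -1.8]
tool units to go [1.204 6.384 0.041]
```

Call:
{"fn": "move_arm", "kwargs": {"series": "0 0 0 0 0 0.04 1;0 0 0 0 0 0 -1;0 0 0 0 0 0 -1;0 0 0 0 0 0 -1;0 0 0 0 0 0 -1;0 0 0 0 0 -0.3 -1;0 0 0 0 0 -0.6 -1;0 0 0 0 0 -0.8 -1;0 0 0 0 0 -0.9 -1;0 0 0 0 0 -0.9 -1;0 0 0 0.08 0.4 0 -1;0 0 0 0.15 0.8 0 -1;0 0 0 0.15 0.8 0 -1;0 0 0 0.15 0.8 0 -1;0 0 0 0.15 0.8 0 -1;0 0 0 0.15 0.8 0 -1;0 0 0 0.15 0.8 0 -1;0 0 0 0.15 0.8 0 -1;0 0 0 0.07 0.38 0 -1;0 0 0 0 0 0 -1"}}

```text
clock: 16.75
ee_pos: [0.684, -0.0733, 0.2022]
ee_rot: [1.695, 2.644, 0.001]
wrist_force: [0.6, -0.5, -0.5]
finger_gap: 0.997
grip_force: 0.0
```

Call:
{"fn": "move_arm", "kwargs": {"series": "0 0 0 0 0 0 -1;0 0 0 0 0 0 -1"}}

```text
clock: 16.95
ee_pos: [0.6815, -0.0756, 0.2018]
ee_rot: [-1.7, -2.641, 0.001]
wrist_force: [0.3, 0.0, -0.3]
finger_gap: 0.999
grip_force: 0.0
```

Run:
```python
from h import *
go(.683,-.075,.052)
lid("wrist","green")
im=vision.capture("top")[120:300,200:490]
save(cv2.resize(im,None,fx=2.7,fy=2.7,interpolation=cv2.INTER_CUBIC),"pics/t5.png")
```

```text
t 16.95 pos [ 0.6815 -0.0756  0.2018] tilt z [-1.1e-03 -1.0e-04 -1.0e+00] yang 24.48 gap 0.9986577546130733 grip 0.0 F [ 0.3  0.  -0.3]
tool units to go [-3.000e-03  4.500e-02  3.745e+00]
wrist green [ 355   19   39   43 1240] [373.6  40.5] z.092 [0.6938 0.0822] z.102 [0.6923 0.0788]
wrist green [ 260  184   46   48 1661] [282.5 207.8] z.092 [ 0.6852 -0.0732] z.102 [ 0.684  -0.0708]
```

View pics/t5.png

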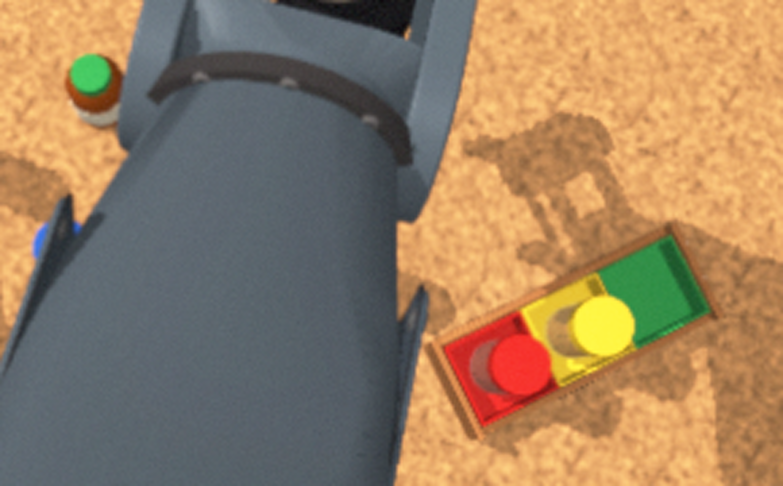

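The red jar stands in the red cup at crop (520,365), beside yellow at (604,326). The wrist view has the green jar at (.685,-.073). Descend and grip.

Call:
{"fn": "move_arm", "kwargs": {"series": "0 0 0 0 0.06 0.4 -1;0 0 0 0 0 0.7 -1;0 0 0 0 0 0.7 -1;0 0 0 0 0 0.7 -1;0 0 0 0 0 0.6 -1;0 0 0 0 0 0.4 -1;0 0 0 0 0 0.24 -1;0 0 0 0 0 0 -1;0 0 0 0 0 0 1;0 0 0 0 0 0 1;0 0 0 0 0 0 1;0 0 0 0 0 0 1;0 0 0 0 0 0 1;0 0 0 0 0 0 1;0 0 0 0 0 0 1"}}

```text
clock: 18.55
ee_pos: [0.6848, -0.074, 0.0521]
ee_rot: [1.699, 2.642, 0.0]
wrist_force: [-0.1, -0.2, 1.1]
finger_gap: 0.499
grip_force: 30.0
```

```bash
python3 h.py .5265 -.3477 .19
```

```text
t 18.55 pos [ 0.6848 -0.074   0.0521] tilt z [ 1.e-04 -1.e-04 -1.e+00] yang 24.52 gap 0.49888985282765835 grip 29.982819445431232 F [-0.1 -0.2  1.1]
tool units to go [-4.584 -6.441 -3.447]
```

Call:
{"fn": "move_arm", "kwargs": {"series": "0 0 0 0 0 -0.3 1;0 0 0 0 0 -0.6 1;0 0 0 0 0 -0.7 1;0 0 0 0 0 -0.7 1;0 0 0 0 0 -0.6 1;0 0 0 0 0 -0.3 1;0 0 0 -0.24 -0.32 0 1;0 0 0 -0.41 -0.58 0 1;0 0 0 -0.41 -0.58 0 1;0 0 0 -0.41 -0.58 0 1;0 0 0 -0.41 -0.58 0 1;0 0 0 -0.41 -0.58 0 1;0 0 0 -0.41 -0.58 0 1;0 0 0 -0.41 -0.58 0 1;0 0 0 -0.41 -0.58 0 1;0 0 0 -0.41 -0.58 0 1;0 0 0 -0.41 -0.58 0 1;0 0 0 -0.24 -0.32 0 1;0 0 0 0 0 0 1;0 0 0 0 0 0 1"}}

```text
clock: 20.55
ee_pos: [0.526, -0.3469, 0.1792]
ee_rot: [-1.699, -2.64, -0.002]
wrist_force: [-0.8, -0.1, -2.5]
finger_gap: 0.497
grip_force: 30.0
```

```bash
python3 h.py .5265 -.3477 .063
```

```text
t 20.55 pos [ 0.526  -0.3469  0.1792] tilt z [-9.e-04  2.e-03 -1.e+00] yang 24.47 gap 0.4969553198974528 grip 29.984432961791754 F [-0.8 -0.1 -2.5]
tool units to go [-0.029  0.004  2.905]
```

Call:
{"fn": "move_arm", "kwargs": {"series": "0 0 0 0 0 0.5 1;0 0 0 0 0 0.5 1;0 0 0 0 0 0.5 1;0 0 0 0 0 0.4 1;0 0 0 0 0 0.3 1;0 0 0 0 0 0.3 1;0 0 0 0 0 0.25 1;0 0 0 0 0 0.16 1;0 0 0 0 0 0 1;0 0 0 0 0 0 1;0 0 0 0 0 0 1"}}

```text
clock: 21.65
ee_pos: [0.5267, -0.3479, 0.0641]
ee_rot: [1.699, 2.641, -0.0]
wrist_force: [-0.1, -0.3, -1.9]
finger_gap: 0.496
grip_force: 30.0
```

```bash
python3 h.py .5265 -.3477 .063
```

```text
t 21.65 pos [ 0.5267 -0.3479  0.0641] tilt z [ 8.e-04 -8.e-04 -1.e+00] yang 24.51 gap 0.49606272067580987 grip 29.983576415106654 F [-0.1 -0.3 -1.9]
tool units to go [ 0.007 -0.003  0.029]
```

Call:
{"fn": "move_arm", "kwargs": {"series": "0 0 0 0 0 0.05 1;0 0 0 0 0 0 -1;0 0 0 0 0 0 -1;0 0 0 0 0 0 -1;0 0 0 0 0 0 -1;0 0 0 0 0 -0.3 -1;0 0 0 0 0 -0.6 -1;0 0 0 0 0 -0.8 -1;0 0 0 0 0 -0.9 -1;0 0 0 0 0 -0.9 -1;0 0 0 -0.5 0 0 -1;0 0 0 -0.7 0 0 -1;0 0 0 -0.7 0 0 -1;0 0 0 -0.7 0 0 -1;0 0 0 -0.7 0 0 -1;0 0 0 -0.3 0 0 -1;0 0 0 0 0 0 -1;0 0 0 0 0 0 -1;0 0 0 0 0 0 -1"}}

```text
clock: 23.55
ee_pos: [0.5859, -0.4773, 0.2019]
ee_rot: [-1.698, -2.642, -0.001]
wrist_force: [0.2, 0.2, -0.4]
finger_gap: 0.998
grip_force: 0.0
```

Run:
```python
from h import *
go(.5265,-.3477,.2)
im=vision.capture("top");save(cv2.resize(im[110:310,80:480],None,fx=2,fy=2,interpolation=cv2.INTER_CUBIC),"pics/t6.png")
for c in("red","yellow","green"):lid("top",c,100)
save(vision.capture("side"),"pics/s6.png")
```

```text
t 23.55 pos [ 0.5859 -0.4773  0.2019] tilt z [-6.e-04  9.e-04 -1.e+00] yang 24.56 gap 0.9978949588452299 grip 0.0 F [ 0.2  0.2 -0.4]
tool units to go [ 3.565 -0.004  0.05 ]
top red [  3  92  82  12 622] [46.4 97.2] z.092 [0.8128 0.4822] z.102 [0.8088 0.4766]
top red [  14  111   69   21 1242] [ 49.  121.1] z.092 [0.7594 0.4722] z.102 [0.756  0.4667]
top red [   6  140   76   22 1366] [ 44.8 150.6] z.092 [0.6957 0.4769] z.102 [0.693  0.4714]
top red [   0  170   80   22 1526] [ 39.6 180.9] z.092 [0.6319 0.4843] z.102 [0.63   0.4788]
top red [  0 202  77  10 674] [ 35.  206.3] z.092 [0.5791 0.4911] z.102 [0.5777 0.4854]
top red [365 236  39  42 839] [385.3 255.4] z.092 [ 0.4711 -0.214 ] z.102 [ 0.4709 -0.2119]
top red [230 253  16  15 189] [237.7 260.1] z.092 [0.4668 0.0739] z.102 [0.4666 0.0728]
top yellow [394 220  40  31 554] [415.2 235.2] z.092 [ 0.5092 -0.275 ] z.102 [ 0.5086 -0.2722]
top green [227 141  14  14 158] [233.3 147.3] z.092 [0.6923 0.082 ] z.102 [0.6897 0.0809]
top green [422 208  38  22 335] [440.5 218.1] z.092 [ 0.5421 -0.3278] z.102 [ 0.5411 -0.3244]
```

View pics/t6.png

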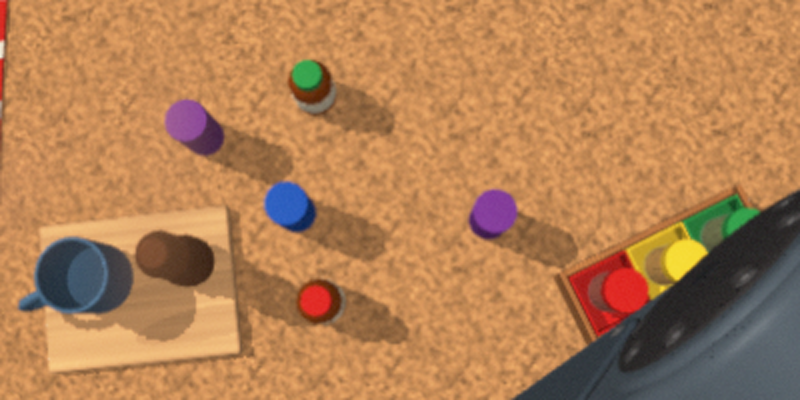

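View pics/s6.png

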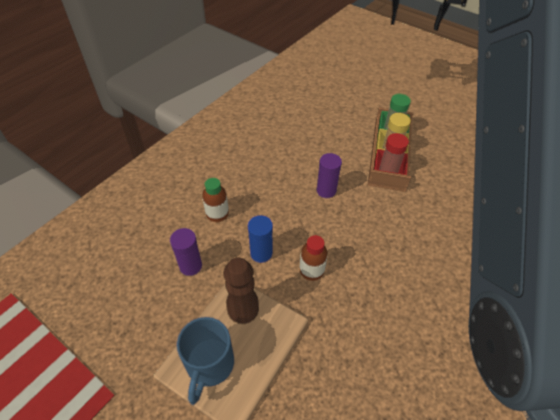

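Both views show the three jars upright in their own cups, with lids evenly spaced at crop (625,290), (686,262) and (742,228). The vitamin bottles, mug and mill are where they started, and the arm is clear.

Run:
```python
from h import *
for x,y in((625,290),(686,262)):print(ray("top",x/2+80,y/2+110,.102)[:2].round(4))
print(ticket.finish_job())
```

```text
[ 0.4713 -0.226 ]
[ 0.4971 -0.2871]
the job is handed in; nothing more can be done
None
```

The job is handed in (no verdict came back): all three spice jars stand upright in the cups matching their lids, red and yellow measured within about 2 mm of centre and green judged from the pictures and release position, and the vitamin bottles, mug and mill look unmoved.

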